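Pierce a fresh gas cartridge on the counter soda unit

TASK

Put the fresh cartridge in the soda gas unit into service: first shut the regulator by turning its dial until the pointer stands at the round stud, then pick up the wooden mallet and, holding it, knock the piercing pin down with brisk blows until its head sits on the collar. Do not touch the pin with the fingers, leave the other things on the counter where they are, and finish by standing the mallet upright on its cork coaster again.

Things in the scene. Friction and masses are not known exactly. Their poses are not given: they have to be found in the camera images.
- gas_unit: Soda gas unit, fixed: steel base 125 x 310 x 12 mm, long along its y. At y=+80 mm a grey regulator body (105 mm square, top z=68 mm) with the dial; at y=-45 mm an aluminium head (75 x 66 mm) with a dark collar (46 mm across, top z=87 mm) and the pin; at -y a steel cartridge lying in a cradle (to z=61 mm). Origin: underside, on the middle line of dial and pin; -x is the front, z up.
- dial (a joint): Angle of the regulator dial in rad about the vertical, counter-clockwise seen from above positive; 0 = pointer at the round stud (shut). The dial turns freely past the stud: it runs from -0.6 to 2.2 and stays where it is left. It starts open, 0.6 to 1.4.
- dial_grip (a point): Point on the dial's axis, 10 mm below the top of its bar grip. The grip is an upright black bar 56 mm long, 14 mm wide and 30 mm high on a disc 68 mm across (the disc's top is 20 mm below this point). The point's -x axis points along the bar to the pointer end.
- dial_pointer (a point): Top of the pointed end of the bar grip, which has a white line on top.
- shut_mark (a point): Top of the round black stud, 9 mm across and 4 mm proud, at the front of the dial: the shut mark. The other marks of the scale are thin short ticks, 0.3 rad apart.
- pin: Upright sprung steel pin, round flat head 36 mm across, 10 mm thick. Origin: centre of the head's underside; z up. Up, the origin is 108 mm above the counter (head top 118); fully down 88 mm (sunk 20), head on the collar. It takes about 10 N to move and stays at the depth it is driven to. Blows of 0.15 to 0.3 m/s do.
- mallet: Wooden pounding mallet, 175 mm tall, 0.2 to 0.4 kg, standing on its head on the coaster. Head 62 mm across, 60 mm high; its flat underside (55 mm across) is the striking face. Above 75 mm a straight round handle 30 mm thick, to its rounded end. Origin: centre of the striking face; z runs up the handle.
- coaster: Round cork coaster 110 mm across and 6 mm thick, fixed on the counter to the left or right of the gas unit. Origin: centre of its underside.
- stock_pad: Note pad, 148 x 105 x 10 mm, lying beyond the unit's other end from the coaster. Bystander. Origin: centre of its underside.
- card_reader: Black card terminal, 165 x 74 x 24 mm. Bystander. Origin: centre of its underside.
- tumbler_near: Glass tumbler upside down, 69 mm across, 88 mm high, left. Bystander. Origin: centre of its underside.
- tumbler_far: Glass tumbler upside down, 69 mm across, 88 mm high, right. Bystander. Origin: centre of its underside.
- tumbler_mid: Glass tumbler upside down, 69 mm across, 88 mm high, behind the unit. Bystander. Origin: centre of its underside.
Things that resemble listed ones, but are neither listed nor needed, are in the scene too. Leave any orange or pink look-alike of the mallet alone.

How it is judged (in metres and radians):
On the way, in this order (a step that is already met when the one before it is completed fails the run):
1. the dial's pointer is turned to the round stud (within 0.1 rad) with the pin still up (value of joint dial between -0.1 and 0.1 rad and z of pin in the frame of gas_unit above 0.104 m), for 0.3 s.
2. the mallet, held in the fingers, strikes the pin down at more than 0.05 m/s (contact force between mallet and pin above 1 N and contact force between mallet and the fingers above 2 N and linear speed of pin above 0.05 m/s).
At the end, for the whole second after the job is handed in: The dial stands within 0.1 rad of the stud, the pin's head is within 3 mm of its lowest position on the collar, and the mallet stands upright (within 0.08 rad), at rest, on the cork coaster, its centre within 30 mm of the coaster's (value of joint dial between -0.1 and 0.1 rad and z of pin in the frame of gas_unit below 0.091 m and horizontal distance between mallet and coaster below 0.03 m and z of mallet in the frame of coaster below 0.01 m and angle between mallet's own z axis and vertical below 0.08 rad and linear speed of mallet below 0.02 m/s); the robot touches nothing.
It fails at once if the pin is driven down more than 6 mm while the dial is not at the stud (z of pin in the frame of gas_unit below 0.102 m and (value of joint dial above 0.15 rad or value of joint dial below -0.15 rad)).
It fails at once if the fingers touch the pin (contact force between pin and the fingers above 1 N).
It fails at once if a bystander is moved more than 30 mm (distance of any of stock_pad, card_reader, tumbler_near, tumbler_far, tumbler_mid from where it was at the start of the episode above 0.03 m).
It also fails if it takes over 53 s, if anything falls off the work surface, if the arm or the gripper's body presses on something with over 40 N, if the wrist force passes 120 N, or if a joint passes its speed limit or range.

ROBOT

A 6-joint arm with a two-finger parallel gripper is mounted at the origin on a cart in front of the work surface, level with it; the furniture and walls round the work are solid. World frame = base frame: x ahead of the robot, y to its left, z up, the work surface at z = 0. Lengths are in m, angles in degrees, forces in N, time in s.
With the tool pointing down it reaches from about 0.3 to 0.95 m from the base axis. Payload 3.1 kg.
Tool frame: the origin (TCP) lies between the finger pads; the fingertips stand 19 mm ahead of it and the grasp point (between the pads) is the TCP; z points along the fingers, y is the line along which they close (so a half turn about z gives the same grasp; the last joint's range is limited). The gripper opens to 85 mm and grips with 20 to 120 N. Pads are 22 mm wide; open, the fingers measure 114 mm over their backs; the gripper's body (76 mm by 85 mm) begins 54 mm behind the grasp point. The pads swing forward as they close: fully open they stand 13 mm farther back than shut.
Start: joints at [-77.275, 17.653, 93.61, -0, 68.738, -3.994], TCP at [0.18, -0.599, 0.25] pointing down, gripper open.
Joint ranges: [-175.34, 175.34], [-45.06, 112.39], [2.9, 150.54], [-68.45, 248.45], [3.09, 151.38], [-168.51, 168.51]. Speed limits (degrees/s): [159.86, 159.86, 180, 180, 180, 180].

INTERFACE

Orientations are given as a 3x3 rotation matrix whose columns are the frame's x, y, z axes.
In Python, from cell import robot gives the robot as it stands.
- The arm moves only by the shell command python3 -m crank 'ROWS' [FORCE]. ROWS is JSON, a list of rows, each an object with "claw": the closure, from 0 (fully open) to 1 (shut); "offset": the shift along the tool's x, y, z in mm, a list of three; "roll": the turn about the tool's z in degrees. In form: [{"claw": claw, "offset": [tx, ty, tz], "roll": roll}, ...]. A call has 1 to 5 rows; each row is the pose to reach, as a shift and turn from the pose commanded when the call began, along the tool's axes at that moment; what a row does not reach only later rows make up. A row lasts 1/12 s, in which the tool goes at most 41.7 mm and 7.16 degrees, less where a joint would pass 70% of its speed; a pose out of reach is approached as far as the arm can. A call with a gripper value outside its range is refused whole. The fingers move at their own pace and stop on an object; FORCE is the grip in N (left out, the last holds). Time passes only in rows, so rows that repeat a pose let the fingers close. It gives the time, the measured TCP pose, the force, the opening and the grip force at its end, in the units of the state.
- robot.state(): the state, without advancing time (a new reading comes with each control period).
- robot.read_camera(name): name is "side" or "top" or "wrist"; returns the picture (480x640x3 uint8, red, green, blue); there is no depth.
- robot.calibration(name): a dict with "fx", "fy", "cx", "cy" (pixels), "position" and "orientation" of the camera in the world; the wrist camera has in their place "T_tool_cam" (4x4, takes a point from camera to tool coordinates, whose origin is the TCP and whose axes are the flange's). Camera axes: x right, y down, z forward; pixel columns grow to the right and rows downward; lengths in m; the calibration is good to about 2 mm. A picture is of the moment at which its call begins: read the wrist's pose just before it. calibration takes no time and is no camera call.
- robot.hand_in(): hands the job in; it is judged then, once.
Trained networks look in the newest picture that a camera, given by its name, has taken for a name from the list of things; names that differ only in an ending like _2 or _b are one class to them, and where a whole thing is asked for, a point or a joint stands for the part that bears it (a point fixed in the world has none). Each returns a list of dicts, best first, with "conf" (0 to 1); they miss things now and then, are a little off and sometimes report something else, mostly with a low value. They report only what shows in the picture. A call takes as long as a camera call. They do not tell look-alikes from the thing itself.
- robot.outline_of(camera, thing): "region" (480x640 bool, what is visible of it).
- robot.landmark_of(camera, thing): "centre" ([x, y, z] in m, in world coordinates, good to about 4 mm: a listed point, or the origin of a listed thing).
The state is a dict: "t": time; "joint_pos": joint angles; "dq": joint speeds; "joint_efforts": joint torques, N m; "ee_pos": TCP position; "eef_rot": TCP orientation; "ft_force": force on the tool from outside, world axes, zero at the start; "torque": the same for the moment, N m; "opening": finger opening in m; "grip_force": force on a finger pad.
Only numpy, scipy, OpenCV 4.12 (cv2) and the standard library are available. Lean on these libraries where they do the work, as an engineer would, in place of code of your own. Each camera call takes 0.05 s, during which the arm holds its last target. There are 200 camera calls.

## Working session

There is one attempt and no reset: what is moved stays moved. The work goes in short steps, Python scripts to look and compute and a shell command to move; the robot and the scene stay as the last step left them, time stands still between calls to the robot, and variables do not carry over. Pictures are saved under pics/ and viewed, at most 13 in all, crops included, and the job is handed in when it is done.

```bash
mkdir -p pics; python3 - <<'E'
from cell import robot
import cv2,numpy as np
s=robot.state();print(s['t'],s['ee_pos'],np.round(s['eef_rot'],3).tolist(),s['opening'])
for c in ['top','side']:
    im=robot.read_camera(c);cv2.imwrite(f'pics/{c}0.png',im[:,:,::-1])
    k=robot.calibration(c);print(c,k['fx'],k['cx'],k['cy'],k['position'],np.round(k['orientation'],3).tolist())
    for n in ['gas_unit','dial_grip','dial_pointer','shut_mark','pin','mallet','coaster','stock_pad','card_reader','tumbler_near']:
        print(n,[(round(d['conf'],2),np.round(d['centre'],3).tolist()) for d in robot.landmark_of(c,n)])
print(robot.state()['t'])
E
```

```text
0.0 [ 0.17957316 -0.59781063  0.24901806] [[0.958, 0.288, -0.001], [0.288, -0.958, 0.002], [0.0, -0.002, -1.0]] 0.08499368200418064
top 533.5029009142469 328.25734984674006 238.57100368262653 [ 0.41845917 -0.09676304  1.68140664] [[0.005, -0.997, 0.079], [-1.0, -0.006, -0.012], [0.012, -0.079, -0.997]]
gas_unit [(0.92, [0.536, -0.013, -0.003]), (0.39, [0.663, -0.278, -0.001])]
dial_grip [(0.58, [0.525, 0.071, 0.093])]
dial_pointer [(0.63, [0.514, 0.039, 0.099])]
shut_mark [(0.9, [0.482, 0.064, 0.071])]
pin [(0.64, [0.537, -0.051, 0.107])]
mallet [(0.92, [0.39, -0.54, 0.001]), (0.87, [0.471, -0.311, 0.004]), (0.87, [0.387, -0.19, 0.001])]
coaster [(0.97, [0.466, -0.303, 0.003])]
stock_pad [(0.84, [0.463, 0.282, 0.0])]
card_reader [(0.88, [0.725, -0.148, 0.005]), (0.51, [0.534, -0.01, -0.002])]
tumbler_near [(0.96, [0.64, 0.284, 0.0]), (0.15, [0.538, -0.051, 0.112])]
side 438.79455563498095 315.8514578206391 236.39205748381602 [-0.02024209  0.75662555  0.6869762 ] [[-0.832, -0.287, 0.474], [-0.554, 0.399, -0.731], [0.02, -0.871, -0.491]]
gas_unit [(0.66, [0.529, -0.007, 0.001]), (0.43, [0.726, -0.149, 0.002])]
dial_grip [(0.79, [0.528, 0.07, 0.092]), (0.65, [0.724, -0.146, 0.002])]
dial_pointer [(0.64, [0.516, 0.044, 0.103])]
shut_mark [(0.78, [0.481, 0.066, 0.072]), (0.66, [0.537, -0.055, 0.109])]
pin [(0.68, [0.537, -0.053, 0.109])]
mallet [(0.83, [0.386, -0.19, -0.001]), (0.7, [0.39, -0.541, 0.003]), (0.61, [0.474, -0.31, 0.007])]
coaster [(0.48, [0.465, -0.302, -0.002])]
stock_pad [(0.76, [0.461, 0.28, -0.001])]
card_reader [(0.67, [0.724, -0.148, 0.0])]
tumbler_near [(0.95, [0.643, 0.286, -0.0])]
1.1
```

View pics/top0.png

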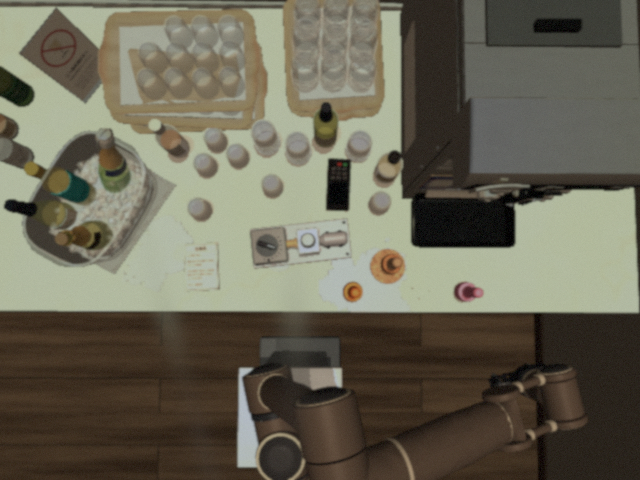

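```bash
python3 - <<'E'
import cv2,numpy as np
from cell import robot
im=cv2.imread('pics/top0.png')
def proj(c,p):
    k=robot.calibration(c);q=np.array(k['orientation']).T@(np.array(p)-k['position']);return [k['fx']*q[0]/q[2]+k['cx'],k['fy']*q[1]/q[2]+k['cy']]
for n,p in dict(dial=(.526,.07,.092),pointer=(.515,.042,.1),stud=(.482,.065,.072),pin=(.537,-.052,.118),m=(.472,-.31,.18)).items(): print(n,np.round(proj('top',p)),np.round(proj('side',p)))
a=cv2.resize(im[120:320,240:510],(800,593),interpolation=cv2.INTER_CUBIC);cv2.imwrite('pics/topcrop.png',a)
E
```

```text
dial [266. 244.] [280. 273.]
pointer [275. 248.] [290. 266.]
stud [268. 259.] [296. 285.]
pin [307. 240.] [305. 241.]
m [398. 262.] [375. 193.]
```

View pics/topcrop.png

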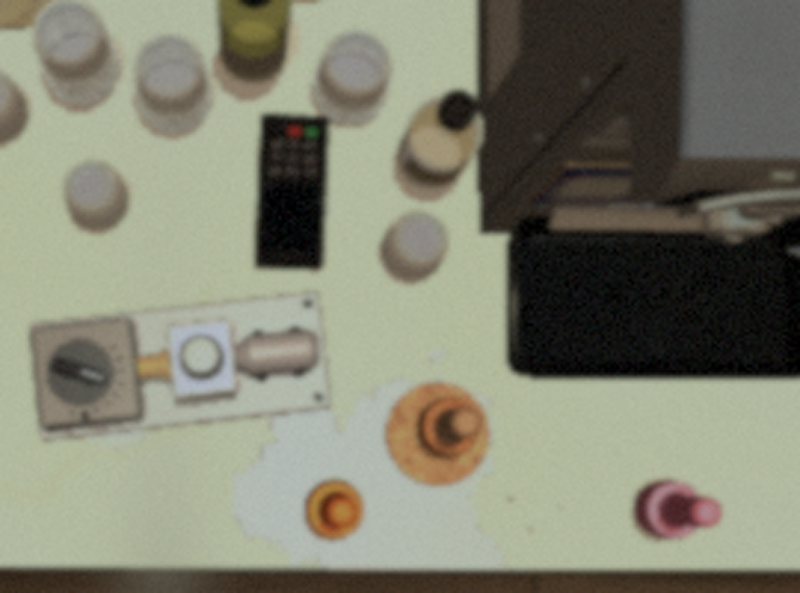

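View pics/side0.png

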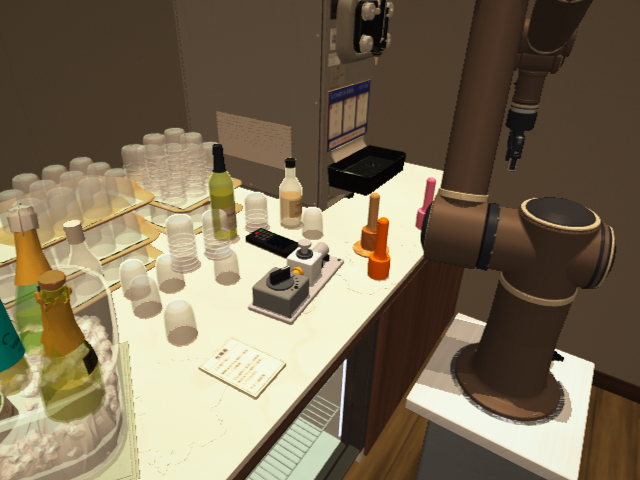

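The top picture shows three mallet-like things. The orange one is at (352,292) on the bare counter and the pink one at (468,292). The plain wooden one stands on the cork coaster at (390,264) and is the only one that fits; the enlarged crop confirms wood on cork. The dial is at (266,244), with its pointer towards the pin, about 63° from the stud at (268,259). I'm moving above the dial.

```bash

python3 -m crank '[{"claw":0,"offset":[33,-34,0],"roll":0},{"claw":0.3,"offset":[57,-58,0],"roll":0},{"claw":0.3,"offset":[84,-86,0],"roll":0},{"claw":0.3,"offset":[111,-114,0],"roll":0},{"claw":0.3,"offset":[131,-135,0],"roll":0}]'
python3 -m crank '[{"claw":0.3,"offset":[26,-27,0],"roll":0},{"claw":0.3,"offset":[52,-54,0],"roll":0},{"claw":0.3,"offset":[79,-81,0],"roll":0},{"claw":0.3,"offset":[105,-108,0],"roll":0},{"claw":0.3,"offset":[131,-135,0],"roll":0}]'
python3 -m crank '[{"claw":0.3,"offset":[26,-27,0],"roll":0},{"claw":0.3,"offset":[52,-54,0],"roll":0},{"claw":0.3,"offset":[79,-81,0],"roll":0},{"claw":0.3,"offset":[105,-108,0],"roll":0},{"claw":0.3,"offset":[131,-135,0],"roll":0}]'
python3 -m crank '[{"claw":0.3,"offset":[26,-27,0],"roll":0},{"claw":0.3,"offset":[52,-54,0],"roll":0},{"claw":0.3,"offset":[79,-81,0],"roll":0},{"claw":0.3,"offset":[105,-108,0],"roll":0},{"claw":0.3,"offset":[131,-135,0],"roll":0}]'
python3 -m crank '[{"claw":0.3,"offset":[0,0,0],"roll":-7},{"claw":0.3,"offset":[0,0,0],"roll":-14},{"claw":0.3,"offset":[0,0,0],"roll":-21},{"claw":0.3,"offset":[0,0,0],"roll":-28},{"claw":0.3,"offset":[0,0,0],"roll":-35}]'
python3 -m crank '[{"claw":0.3,"offset":[0,0,0],"roll":-7},{"claw":0.3,"offset":[0,0,0],"roll":-14},{"claw":0.3,"offset":[0,0,0],"roll":-17},{"claw":0.3,"offset":[0,0,0],"roll":-17},{"claw":0.3,"offset":[0,0,0],"roll":-17}]'
python3 - <<'E'
from cell import robot
import cv2,numpy as np
s=robot.state();print(s['t'],s['ee_pos'],np.round(s['eef_rot'],3).tolist(),s['opening'],s['joint_pos'])
im=robot.read_camera('wrist');cv2.imwrite('pics/w1.png',im[:,:,::-1])
k=robot.calibration('wrist');print(k['fx'],k['cx'],k['cy'],np.round(k['T_tool_cam'],3).tolist())
for n in ['dial_grip','dial_pointer','shut_mark','pin','gas_unit']:
    print(n,[(round(d['conf'],2),np.round(d['centre'],4).tolist()) for d in robot.landmark_of('wrist',n)])
E
```

```text
t: 1.52
ee_pos: [0.2672, -0.4289, 0.2501]
eef_rot: [[0.958, 0.288, 0.0], [0.288, -0.958, 0.001], [0.001, -0.001, -1.0]]
ft_force: [0.6, -0.8, 0.3]
opening: 0.0598
grip_force: 0.0
t: 1.93
ee_pos: [0.3536, -0.263, 0.2506]
eef_rot: [[0.958, 0.287, 0.001], [0.287, -0.958, -0.001], [0.001, 0.001, -1.0]]
ft_force: [0.8, 0.3, 0.7]
opening: 0.06
grip_force: 0.0
t: 2.35
ee_pos: [0.4403, -0.0959, 0.2507]
eef_rot: [[0.958, 0.288, 0.001], [0.288, -0.958, -0.0], [0.001, 0.001, -1.0]]
ft_force: [0.9, -0.5, -0.6]
opening: 0.0594
grip_force: 0.0
t: 2.77
ee_pos: [0.5269, 0.0713, 0.2506]
eef_rot: [[0.958, 0.288, 0.001], [0.288, -0.958, -0.0], [0.001, 0.0, -1.0]]
ft_force: [0.3, 0.2, 0.8]
opening: 0.0598
grip_force: 0.0
t: 3.18
ee_pos: [0.5263, 0.0696, 0.2503]
eef_rot: [[0.614, 0.789, 0.0], [0.789, -0.614, -0.0], [-0.0, 0.0, -1.0]]
ft_force: [0.4, -0.3, -0.6]
opening: 0.0595
grip_force: 0.0
t: 3.6
ee_pos: [0.5263, 0.0693, 0.2503]
eef_rot: [[0.364, 0.931, 0.0], [0.931, -0.364, 0.0], [0.0, 0.0, -1.0]]
ft_force: [0.3, 0.7, 0.2]
opening: 0.0601
grip_force: 0.0
3.6 [0.52627953 0.06933548 0.25034842] [[0.364, 0.931, 0.0], [0.931, -0.364, 0.0], [0.0, 0.0, -1.0]] 0.06009548447938773 [2.80448760e+00 7.26260065e+00 1.06271716e+02 5.52499986e-04
 6.64576356e+01 2.41745423e+01]
407.21654685382464 321.6906853082978 245.88009671777613 [[-0.0, -0.963, -0.269, 0.068], [1.0, -0.0, -0.0, -0.0], [0.0, -0.269, 0.963, -0.122], [0.0, 0.0, 0.0, 1.0]]
dial_grip [(0.95, [0.5269, 0.0678, 0.0944])]
dial_pointer [(0.66, [0.5152, 0.0399, 0.1065])]
shut_mark [(0.79, [0.481, 0.0629, 0.0724])]
pin [(0.67, [0.5409, -0.0503, 0.1073])]
gas_unit [(0.71, [0.5361, -0.0075, -0.0019]), (0.62, [0.525, 0.069, 0.0939])]
```

View pics/w1.png

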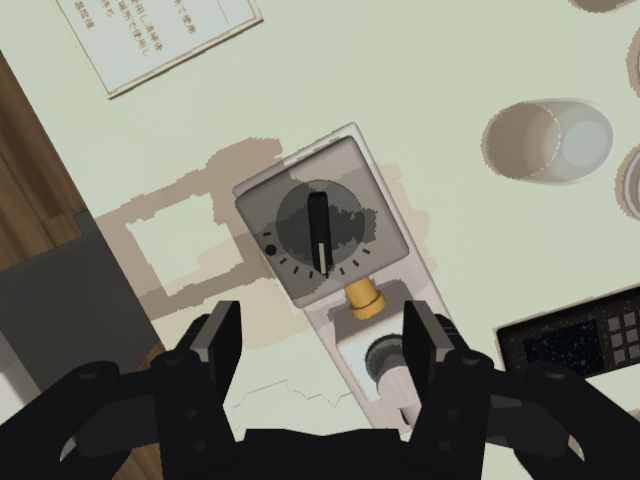

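The wrist view shows the bar grip almost vertical in the picture, from (317,195) to (322,272). The white pointer line is at its lower end, the stud is at (270,250), and the base's long edge runs from (355,123) to (430,290).

```bash
cat > h.py <<'E'
from cell import robot
import numpy as np
def wpix(p,z,ee,R):
    k=robot.calibration('wrist');T=np.array(k['T_tool_cam'])
    d=np.array([(p[0]-k['cx'])/k['fx'],(p[1]-k['cy'])/k['fy'],1.])
    R=np.array(R);o=np.array(ee)+R@T[:3,3];d=R@T[:3,:3]@d
    return o+d*(z-o[2])/d[2]
E
python3 - <<'E'
from h import *
import cv2
s=robot.state();f=lambda u,v,z:wpix((u,v),z,s['ee_pos'],s['eef_rot'])
deg=lambda v:np.degrees(np.arctan2(v[1],v[0]))
A=f(317,194,.102);B=f(322,271,.102);S=f(270,250,.072);print('bar',A,B,deg(B-A),'mid',(A+B)/2,np.linalg.norm(B-A),'stud',S,deg(S-(A+B)/2))
e=f(355,123,.012)-f(430,290,.012);print('edge',deg(e)-90)
# body top edges z .068
for a,b in [((235,187),(300,306)),((350,138),(408,250))]: print('body',deg(f(*a,.068)-f(*b,.068))-90)
im=cv2.imread('pics/w1.png');c=cv2.resize(im[120:320,220:460],(720,600),interpolation=cv2.INTER_CUBIC);cv2.imwrite('pics/w1c.png',c)
E
```

```text
bar [0.53362064 0.09724555 0.102     ] [0.51703072 0.0455138  0.102     ] -107.78059546091194 mid [0.52532568 0.07137968 0.102     ] 0.054326776937079255 stud [0.48220727 0.0662367  0.072     ] -173.19814986824215
edge 4.840891694497742
body 4.8008494458434825
body 7.692679787280113
```

View pics/w1c.png

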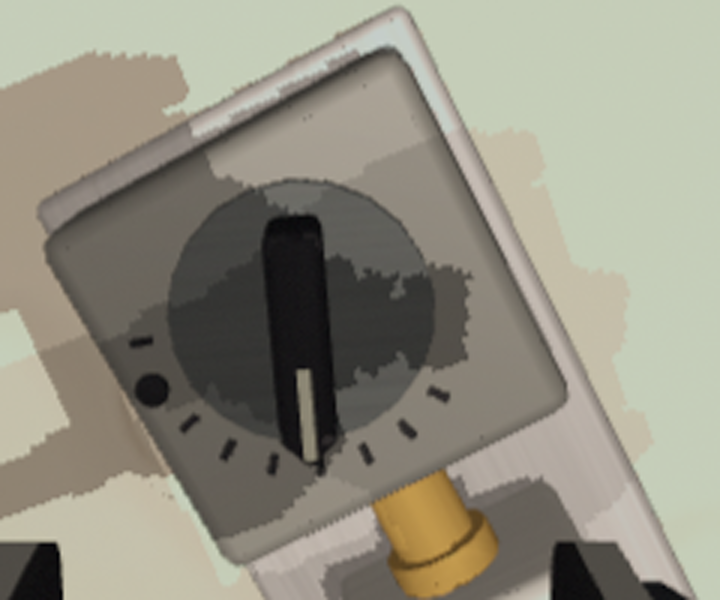

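The crop shows the pointer's tip beside the fourth tick after the stud, about 1.15 rad, so the bar's yaw is about 72°. That agrees with the measurement. I'll grip the bar next.

```bash

python3 -m crank '[{"claw":0.3,"offset":[1,-1,35],"roll":-3.5},{"claw":0.3,"offset":[1,-1,70],"roll":-3.5},{"claw":0.3,"offset":[1,-1,105],"roll":-3.5},{"claw":0.3,"offset":[1,-1,135],"roll":-3.5},{"claw":0.3,"offset":[1,-1,152],"roll":-3.5}]'
python3 -m crank '[{"claw":1,"offset":[0,0,0],"roll":0},{"claw":1,"offset":[0,0,0],"roll":0},{"claw":1,"offset":[0,0,0],"roll":0},{"claw":1,"offset":[0,0,0],"roll":0},{"claw":1,"offset":[0,0,0],"roll":0}]' 30
```

```text
t: 4.32
ee_pos: [0.523, 0.0705, 0.0946]
eef_rot: [[0.306, 0.952, -0.006], [0.952, -0.306, -0.0], [-0.002, -0.005, -1.0]]
ft_force: [0.1, 0.6, 0.2]
opening: 0.0598
grip_force: 0.0
t: 4.73
ee_pos: [0.5258, 0.0713, 0.1002]
eef_rot: [[0.306, 0.952, -0.0], [0.952, -0.306, 0.001], [0.001, -0.0, -1.0]]
ft_force: [-4.0, 2.9, 4.6]
opening: 0.0132
grip_force: 31.9
```

```bash

python3 -m crank '[{"claw":1,"offset":[0,0,0],"roll":5},{"claw":1,"offset":[0,0,0],"roll":11},{"claw":1,"offset":[0,0,0],"roll":18},{"claw":1,"offset":[0,0,0],"roll":25},{"claw":1,"offset":[0,0,0],"roll":30}]'
python3 -m crank '[{"claw":1,"offset":[0,0,0],"roll":5},{"claw":1,"offset":[0,0,0],"roll":11},{"claw":1,"offset":[0,0,0],"roll":18},{"claw":1,"offset":[0,0,0],"roll":25},{"claw":1,"offset":[0,0,0],"roll":30}]'
python3 -m crank '[{"claw":1,"offset":[0,0,0],"roll":4},{"claw":1,"offset":[0,0,0],"roll":6},{"claw":1,"offset":[0,0,0],"roll":6},{"claw":1,"offset":[0,0,0],"roll":6}]'

```

```text
t: 5.15
ee_pos: [0.5262, 0.071, 0.1002]
eef_rot: [[0.744, 0.668, 0.001], [0.668, -0.744, 0.001], [0.001, 0.001, -1.0]]
ft_force: [-3.7, 1.8, 5.2]
opening: 0.0129
grip_force: 31.7
t: 5.57
ee_pos: [0.5265, 0.0706, 0.1002]
eef_rot: [[0.978, 0.207, 0.002], [0.207, -0.978, -0.0], [0.002, 0.001, -1.0]]
ft_force: [-2.7, 0.4, 4.1]
opening: 0.0131
grip_force: 31.7
t: 5.9
ee_pos: [0.5265, 0.0705, 0.1002]
eef_rot: [[0.994, 0.109, 0.002], [0.109, -0.994, -0.0], [0.002, 0.0, -1.0]]
ft_force: [-3.3, -1.4, 6.8]
opening: 0.013
grip_force: 32.1
```

```bash

python3 -m crank '[{"claw":0.4,"offset":[0,0,0],"roll":0},{"claw":0.4,"offset":[0,0,0],"roll":0},{"claw":0.4,"offset":[0,0,0],"roll":0},{"claw":0.4,"offset":[0,0,-20],"roll":0},{"claw":0.4,"offset":[0,0,-50],"roll":0}]'
python3 -m crank '[{"claw":0.4,"offset":[0,0,-35],"roll":0},{"claw":0.4,"offset":[0,0,-70],"roll":0},{"claw":0.4,"offset":[0,0,-100],"roll":0},{"claw":0.4,"offset":[0,0,-100],"roll":0},{"claw":0.4,"offset":[0,0,-100],"roll":0}]'
python3 - <<'E'
from h import *
import cv2
s=robot.state();print(s['ee_pos'],s['t'])
im=robot.read_camera('wrist');c=cv2.resize(im[100:330,210:486],(720,600),interpolation=cv2.INTER_CUBIC);cv2.imwrite('pics/w2c.png',c[:,:,::-1])
for n in ['dial_grip','dial_pointer','shut_mark','pin']:
    print(n,[(round(d['conf'],2),np.round(d['centre'],4).tolist()) for d in robot.landmark_of('wrist',n)])
E
```

```text
t: 6.32
ee_pos: [0.5229, 0.0704, 0.1456]
eef_rot: [[0.994, 0.109, -0.007], [0.109, -0.994, -0.0], [-0.007, -0.0, -1.0]]
ft_force: [0.7, 0.9, 0.3]
opening: 0.051
grip_force: 0.0
t: 6.73
ee_pos: [0.5278, 0.0707, 0.2511]
eef_rot: [[0.994, 0.109, 0.007], [0.109, -0.994, 0.0], [0.007, 0.0, -1.0]]
ft_force: [0.3, -0.1, -0.8]
opening: 0.0511
grip_force: 0.0
[0.52777206 0.07071259 0.25112024] 6.7333
dial_grip [(0.88, [0.5273, 0.0703, 0.0942])]
dial_pointer [(0.96, [0.4943, 0.0682, 0.103])]
shut_mark [(0.87, [0.4818, 0.0653, 0.071])]
pin [(0.6, [0.5433, -0.0519, 0.1044]), (0.3, [0.5388, -0.0084, 0.0008])]
```

View pics/w2c.png

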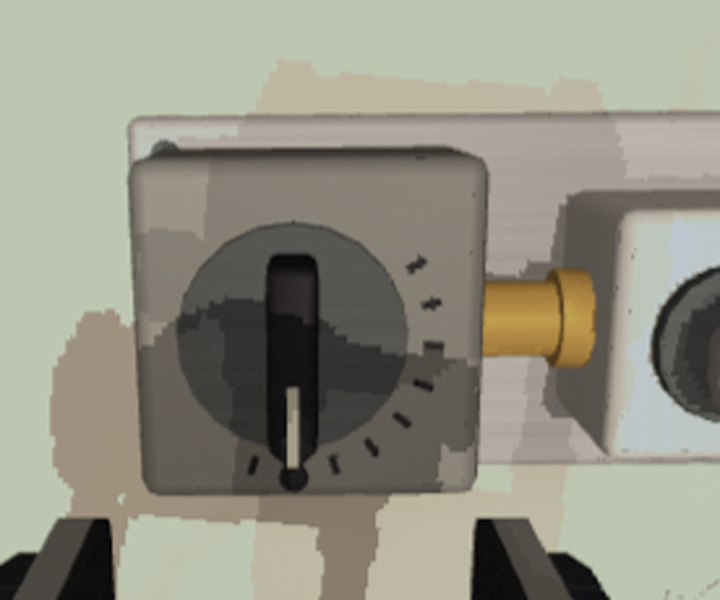

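The crop shows the white line running straight into the stud at (293,478), so the dial is shut. The unit's yaw is 6.2° and the pin is at about (0.540, -0.053). Next I'll move above the wooden mallet and open the gripper.

```bash

python3 -m crank '[{"claw":0.2,"offset":[-7,27,-5],"roll":0},{"claw":0.2,"offset":[-17,66,-10],"roll":0},{"claw":0.2,"offset":[-27,105,-15],"roll":0},{"claw":0.2,"offset":[-38,145,-20],"roll":0},{"claw":0.2,"offset":[-48,184,-25],"roll":0}]'
python3 -m crank '[{"claw":0.2,"offset":[-10,39,-5],"roll":0},{"claw":0.2,"offset":[-20,78,-10],"roll":0},{"claw":0.2,"offset":[-30,117,-15],"roll":0},{"claw":0.2,"offset":[-40,156,-20],"roll":0},{"claw":0.2,"offset":[-49,187,-25],"roll":0}]'
python3 -m crank '[{"claw":0.2,"offset":[0,0,0],"roll":0},{"claw":0.2,"offset":[0,0,0],"roll":0}]'
python3 - <<'E'
from h import *
import cv2
s=robot.state();print(s['ee_pos'],s['t'])
im=robot.read_camera('wrist');cv2.imwrite('pics/w3.png',im[:,:,::-1])
for c in ['wrist','top','side']:
  if c!='wrist': robot.read_camera(c)
  for n in ['mallet','coaster']:
    print(c,n,[(round(d['conf'],2),np.round(d['centre'],4).tolist()) for d in robot.landmark_of(c,n)])
E
```

```text
t: 7.4
ee_pos: [0.4966, -0.1188, 0.272]
eef_rot: [[0.994, 0.109, -0.003], [0.109, -0.994, 0.001], [-0.002, -0.001, -1.0]]
ft_force: [1.1, -0.6, 0.0]
opening: 0.0683
grip_force: 0.0
t: 7.82
ee_pos: [0.4682, -0.3112, 0.2969]
eef_rot: [[0.994, 0.107, -0.002], [0.107, -0.994, 0.001], [-0.002, -0.001, -1.0]]
ft_force: [1.1, 0.2, -0.2]
opening: 0.0682
grip_force: 0.0
t: 7.98
ee_pos: [0.4686, -0.3101, 0.2969]
eef_rot: [[0.994, 0.105, -0.002], [0.105, -0.994, 0.002], [-0.001, -0.002, -1.0]]
ft_force: [-0.1, 0.6, -0.6]
opening: 0.0681
grip_force: 0.0
[ 0.46859843 -0.31005486  0.29689318] 7.9833
wrist mallet [(0.79, [0.4691, -0.3122, 0.0062]), (0.69, [0.3871, -0.5388, -0.0005]), (0.68, [0.3885, -0.1927, 0.0017])]
wrist coaster []
top mallet [(0.74, [0.3898, -0.5438, 0.0021]), (0.63, [0.3866, -0.1873, 0.001]), (0.55, [0.4722, -0.3085, 0.0053])]
top coaster [(0.72, [0.4649, -0.3017, 0.001])]
side mallet [(0.95, [0.4724, -0.3106, 0.0087]), (0.85, [0.3875, -0.1905, -0.0003]), (0.63, [0.3876, -0.5416, -0.0011]), (0.22, [0.7174, 0.0573, 0.0023])]
side coaster [(0.67, [0.4683, -0.3017, 0.0003])]
```

View pics/w3.png

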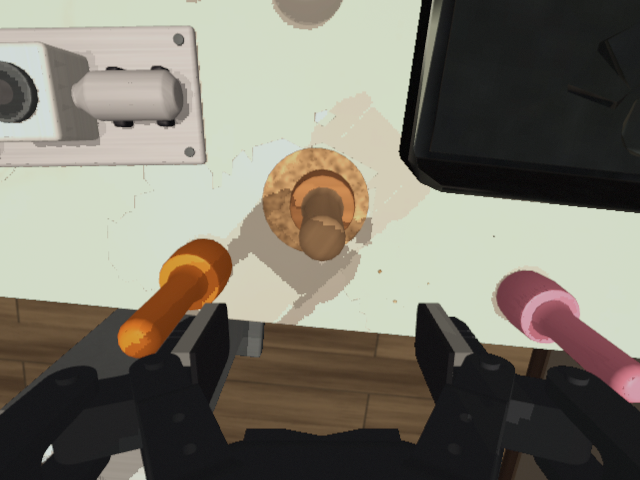

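The wooden mallet's end is at (322,240) over the coaster at (316,200), centred between the fingers. The orange and pink ones are well to the sides. I'll descend and grip the handle.

```bash

python3 -m crank '[{"claw":0.2,"offset":[3,0,35],"roll":0},{"claw":0.2,"offset":[3,0,75],"roll":0},{"claw":0.2,"offset":[3,0,110],"roll":0},{"claw":0.2,"offset":[3,0,140],"roll":0},{"claw":0.2,"offset":[3,0,158],"roll":0}]'
python3 -m crank '[{"claw":0.2,"offset":[0,0,0],"roll":0},{"claw":0.7,"offset":[0,0,0],"roll":0},{"claw":1,"offset":[0,0,0],"roll":0},{"claw":1,"offset":[0,0,0],"roll":0},{"claw":1,"offset":[0,0,0],"roll":0}]' 80
python3 -m crank '[{"claw":1,"offset":[0,0,0],"roll":0},{"claw":1,"offset":[0,0,0],"roll":0}]'

```

```text
t: 8.85
ee_pos: [0.4706, -0.3064, 0.1365]
eef_rot: [[0.994, 0.109, -0.004], [0.109, -0.994, 0.003], [-0.004, -0.004, -1.0]]
ft_force: [-0.9, -0.2, 1.0]
opening: 0.0683
grip_force: 0.0
t: 9.27
ee_pos: [0.4742, -0.3095, 0.143]
eef_rot: [[0.994, 0.108, 0.004], [0.108, -0.994, -0.003], [0.004, 0.003, -1.0]]
ft_force: [1.3, -0.0, 3.8]
opening: 0.0286
grip_force: 79.2
t: 9.43
ee_pos: [0.4743, -0.3096, 0.143]
eef_rot: [[0.994, 0.108, 0.004], [0.108, -0.994, -0.003], [0.004, 0.003, -1.0]]
ft_force: [0.4, 0.6, 6.4]
opening: 0.0285
grip_force: 79.5
```

```bash

python3 -m crank '[{"claw":1,"offset":[0,0,-20],"roll":0},{"claw":1,"offset":[0,0,-55],"roll":0},{"claw":1,"offset":[0,0,-95],"roll":0},{"claw":1,"offset":[0,0,-130],"roll":0},{"claw":1,"offset":[0,0,-155],"roll":0}]'
python3 -m crank '[{"claw":1,"offset":[6,-16,0],"roll":0},{"claw":1,"offset":[16,-42,0],"roll":0},{"claw":1,"offset":[27,-70,0],"roll":0},{"claw":1,"offset":[38,-98,0],"roll":0},{"claw":1,"offset":[48,-124,0],"roll":0}]'
python3 -m crank '[{"claw":1,"offset":[10,-26,0],"roll":0},{"claw":1,"offset":[20,-53,0],"roll":0},{"claw":1,"offset":[30,-80,0],"roll":0},{"claw":1,"offset":[40,-106,0],"roll":0},{"claw":1,"offset":[47,-123,0],"roll":0}]'
python3 -m crank '[{"claw":1,"offset":[0,0,0],"roll":0},{"claw":1,"offset":[0,0,0],"roll":0},{"claw":1,"offset":[0,0,0],"roll":0}]'
python3 - <<'E'
from h import *
import cv2
s=robot.state();print(s['ee_pos'],s['t'])
a=[]
for c in ['wrist','side']:
  a.append(robot.read_camera(c))
  for n in ['mallet','pin']:
    print(c,n,[(round(d['conf'],2),np.round(d['centre'],4).tolist()) for d in robot.landmark_of(c,n)][:3])
b=cv2.resize(a[1][100:340,200:420],(440,480),interpolation=cv2.INTER_CUBIC);c=cv2.resize(a[0],(360,270))
o=np.zeros((480,800,3),np.uint8);o[:,:440]=b;o[:270,440:]=c;cv2.imwrite('pics/m4.png',o[:,:,::-1])
E
```

```text
t: 9.85
ee_pos: [0.473, -0.3089, 0.299]
eef_rot: [[0.994, 0.108, 0.003], [0.108, -0.994, -0.003], [0.003, 0.003, -1.0]]
ft_force: [1.0, -0.6, -3.1]
opening: 0.0285
grip_force: 79.6
t: 10.27
ee_pos: [0.5062, -0.1784, 0.2949]
eef_rot: [[0.994, 0.108, -0.001], [0.108, -0.994, 0.001], [-0.001, -0.001, -1.0]]
ft_force: [0.6, -0.1, -3.3]
opening: 0.028
grip_force: 79.6
t: 10.68
ee_pos: [0.5397, -0.0499, 0.2948]
eef_rot: [[0.994, 0.11, -0.001], [0.11, -0.994, 0.001], [-0.001, -0.001, -1.0]]
ft_force: [0.1, -0.5, -2.6]
opening: 0.0284
grip_force: 79.7
t: 10.93
ee_pos: [0.5396, -0.053, 0.2949]
eef_rot: [[0.994, 0.109, -0.001], [0.109, -0.994, -0.001], [-0.001, 0.001, -1.0]]
ft_force: [0.2, -0.8, -3.7]
opening: 0.0284
grip_force: 79.8
[ 0.53955162 -0.05298273  0.29488648] 10.9333
wrist mallet [(0.73, [0.3891, -0.1929, 0.0009]), (0.66, [0.5345, -0.0525, 0.1561])]
wrist pin []
side mallet [(0.97, [0.536, -0.0524, 0.1621]), (0.9, [0.3878, -0.1874, 0.0005]), (0.83, [0.39, -0.5394, -0.0022])]
side pin [(0.73, [0.5357, -0.0524, 0.1089])]
```

View pics/m4.png

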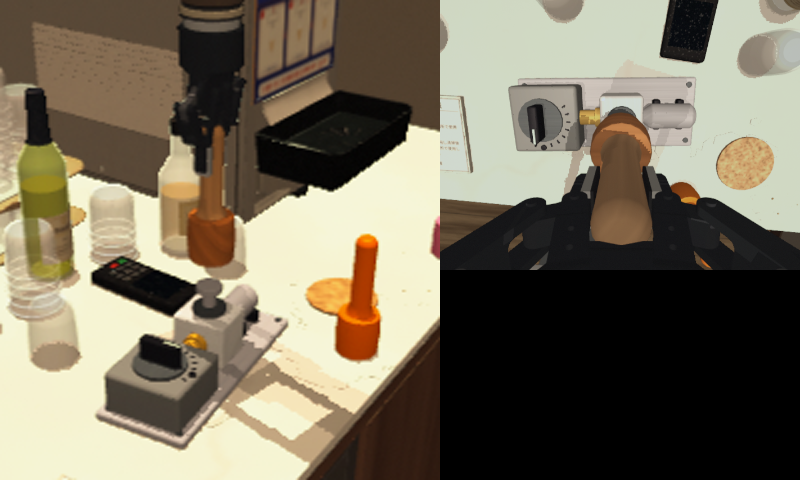

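The left panel shows the mallet held upright directly above the pin's head, and the landmarks agree to about 1 mm. In the right panel the dial is still shut. Striking now.

```bash

python3 -m crank '[{"claw":1,"offset":[0,0,10],"roll":0},{"claw":1,"offset":[0,0,30],"roll":0},{"claw":1,"offset":[0,0,50],"roll":0},{"claw":1,"offset":[0,0,52],"roll":0},{"claw":1,"offset":[0,0,30],"roll":0}]' 110
python3 - <<'E'
from h import *
s=robot.state();print(s['ee_pos'],s['t'])
robot.read_camera('side')
print([(round(d['conf'],2),np.round(d['centre'],4).tolist()) for n in ['pin','mallet'] for d in robot.landmark_of('side',n)])
E
```

```text
t: 11.65
ee_pos: [0.5358, -0.0521, 0.2593]
eef_rot: [[0.994, 0.108, -0.013], [0.108, -0.994, 0.002], [-0.013, -0.004, -1.0]]
ft_force: [-1.5, -0.5, -3.8]
opening: 0.0279
grip_force: 108.9
[ 0.53583799 -0.05205467  0.25928348] 11.65
[(0.53, [0.5388, -0.0541, 0.0956]), (0.96, [0.3874, -0.5369, 0.0009]), (0.81, [0.5309, -0.0539, 0.123]), (0.67, [0.3857, -0.1909, -0.0018])]
```

```bash

python3 -m crank '[{"claw":1,"offset":[0,0,0],"roll":0},{"claw":1,"offset":[0,0,14],"roll":0},{"claw":1,"offset":[0,0,34],"roll":0},{"claw":1,"offset":[0,0,34],"roll":0},{"claw":1,"offset":[0,0,34],"roll":0}]'
python3 -m crank '[{"claw":1,"offset":[0,0,-34],"roll":0},{"claw":1,"offset":[0,0,-34],"roll":0},{"claw":1,"offset":[0,0,-14],"roll":0},{"claw":1,"offset":[0,0,6],"roll":0},{"claw":1,"offset":[0,0,6],"roll":0}]'
python3 -m crank '[{"claw":1,"offset":[0,0,-35],"roll":0},{"claw":1,"offset":[0,0,-70],"roll":0},{"claw":1,"offset":[0,0,-70],"roll":0},{"claw":1,"offset":[0,0,-70],"roll":0}]'
python3 - <<'E'
from h import *
import cv2
s=robot.state();print(s['ee_pos'],s['t'])
im=robot.read_camera('side');cv2.imwrite('pics/s5.png',cv2.resize(im[160:340,220:420],(660,594),interpolation=cv2.INTER_CUBIC)[:,:,::-1])
print([(round(d['conf'],2),np.round(d['centre'],4).tolist()) for n in ['pin','mallet'] for d in robot.landmark_of('side',n)])
E
```

```text
t: 12.22
ee_pos: [0.5439, -0.0531, 0.2351]
eef_rot: [[0.994, 0.108, 0.01], [0.108, -0.994, -0.001], [0.01, 0.002, -1.0]]
ft_force: [1.6, 1.0, 6.9]
opening: 0.0277
grip_force: 111.1
t: 12.63
ee_pos: [0.5458, -0.053, 0.2317]
eef_rot: [[0.994, 0.108, 0.014], [0.108, -0.994, -0.001], [0.014, 0.003, -1.0]]
ft_force: [-0.0, 0.8, 20.1]
opening: 0.0279
grip_force: 111.9
t: 12.97
ee_pos: [0.5416, -0.0528, 0.2972]
eef_rot: [[0.994, 0.108, 0.005], [0.108, -0.994, -0.001], [0.005, 0.001, -1.0]]
ft_force: [-0.1, -0.5, -4.1]
opening: 0.0277
grip_force: 109.8
[ 0.54156806 -0.05278072  0.29720769] 12.9667
[(0.49, [0.5369, -0.0523, 0.0872]), (0.8, [0.3871, -0.1895, 0.0007]), (0.77, [0.5379, -0.0549, 0.1653]), (0.64, [0.387, -0.5417, 0.0009])]
```

View pics/s5.png

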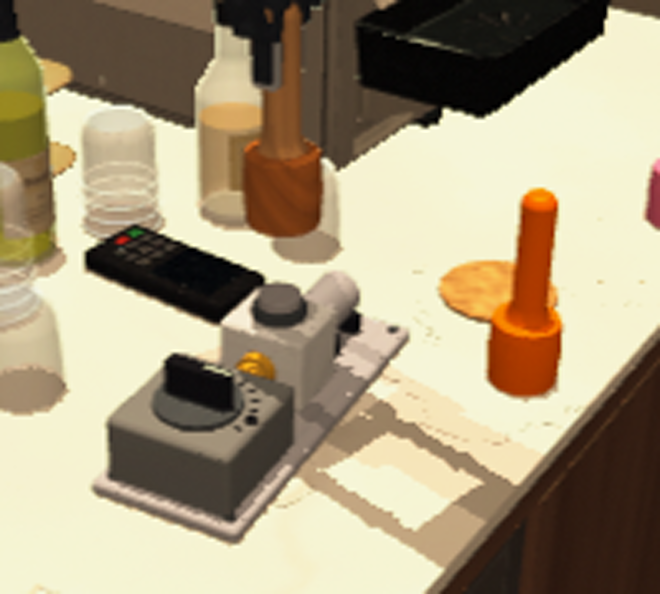

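The pin's head sits flat on the collar at (280,305), the dial is still at the stud, and the mallet is upright in the grip. I'll carry it back over the coaster.

```bash

python3 -m crank '[{"claw":1,"offset":[-6,15,0],"roll":0},{"claw":1,"offset":[-16,40,0],"roll":0},{"claw":1,"offset":[-27,68,0],"roll":0},{"claw":1,"offset":[-38,95,0],"roll":0},{"claw":1,"offset":[-48,120,0],"roll":0}]'
python3 -m crank '[{"claw":1,"offset":[-10,26,0],"roll":0},{"claw":1,"offset":[-20,52,0],"roll":0},{"claw":1,"offset":[-30,78,0],"roll":0},{"claw":1,"offset":[-40,104,0],"roll":0},{"claw":1,"offset":[-48,120,0],"roll":0}]'
python3 -m crank '[{"claw":1,"offset":[0,0,25],"roll":0},{"claw":1,"offset":[0,0,55],"roll":0},{"claw":1,"offset":[0,0,85],"roll":0},{"claw":1,"offset":[0,0,110],"roll":0},{"claw":1,"offset":[0,0,125],"roll":0}]'
python3 -m crank '[{"claw":1,"offset":[0,0,0],"roll":0},{"claw":1,"offset":[0,0,0],"roll":0},{"claw":1,"offset":[0,0,0],"roll":0}]'
python3 - <<'E'
from h import *
import cv2
s=robot.state();print(s['ee_pos'],s['t'],np.round(s['eef_rot'],3).tolist())
im=robot.read_camera('side');cv2.imwrite('pics/s6.png',cv2.resize(im[150:300,300:480],(720,600),interpolation=cv2.INTER_CUBIC)[:,:,::-1])
print([(n,round(d['conf'],2),np.round(d['centre'],4).tolist()) for n in ['coaster','mallet'] for d in robot.landmark_of('side',n)])
robot.read_camera('top')
print([(n,round(d['conf'],2),np.round(d['centre'],4).tolist()) for n in ['coaster','mallet','pin'] for d in robot.landmark_of('top',n)])
E
```

```text
t: 13.53
ee_pos: [0.5035, -0.1777, 0.2923]
eef_rot: [[0.994, 0.109, -0.005], [0.109, -0.994, 0.002], [-0.005, -0.002, -1.0]]
ft_force: [-0.6, -0.5, -3.0]
opening: 0.0273
grip_force: 109.9
t: 13.95
ee_pos: [0.4688, -0.3033, 0.2924]
eef_rot: [[0.994, 0.107, -0.004], [0.107, -0.994, 0.001], [-0.004, -0.002, -1.0]]
ft_force: [0.7, 0.3, -2.8]
opening: 0.0278
grip_force: 109.8
t: 14.37
ee_pos: [0.467, -0.299, 0.164]
eef_rot: [[0.994, 0.108, -0.008], [0.108, -0.994, 0.006], [-0.008, -0.007, -1.0]]
ft_force: [-0.4, -0.0, -2.7]
opening: 0.0279
grip_force: 109.7
t: 14.62
ee_pos: [0.4708, -0.3016, 0.1702]
eef_rot: [[0.994, 0.108, -0.0], [0.108, -0.994, 0.0], [-0.0, -0.0, -1.0]]
ft_force: [0.8, -0.0, -2.6]
opening: 0.0279
grip_force: 109.8
[ 0.47084717 -0.30163553  0.1702367 ] 14.6167 [[0.994, 0.108, -0.0], [0.108, -0.994, 0.0], [-0.0, -0.0, -1.0]]
[('coaster', 0.69, [0.4673, -0.3029, -0.0005]), ('mallet', 0.91, [0.3884, -0.5396, 0.0009]), ('mallet', 0.86, [0.4642, -0.3038, 0.0397]), ('mallet', 0.74, [0.3847, -0.1881, -0.0003])]
[('coaster', 0.8, [0.466, -0.3035, 0.0002]), ('mallet', 0.83, [0.3888, -0.5403, 0.0046]), ('mallet', 0.56, [0.3866, -0.1902, -0.0009]), ('pin', 0.39, [0.5362, -0.0562, 0.0903])]
```

View pics/s6.png

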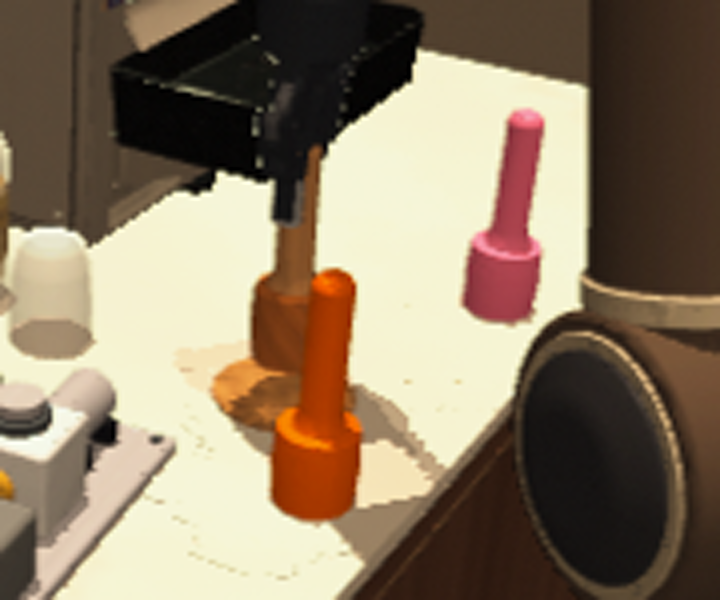

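```bash

python3 -m crank '[{"claw":1,"offset":[0,0,8],"roll":0},{"claw":1,"offset":[0,0,16],"roll":0},{"claw":1,"offset":[0,0,22],"roll":0},{"claw":1,"offset":[0,0,22],"roll":0},{"claw":1,"offset":[0,0,22],"roll":0}]'
python3 -m crank '[{"claw":1,"offset":[0,0,1],"roll":0},{"claw":1,"offset":[0,0,2],"roll":0},{"claw":1,"offset":[0,0,3],"roll":0},{"claw":1,"offset":[0,0,4],"roll":0},{"claw":1,"offset":[0,0,4],"roll":0}]'
python3 -m crank '[{"claw":1,"offset":[0,0,1],"roll":0},{"claw":1,"offset":[0,0,2],"roll":0},{"claw":1,"offset":[0,0,3],"roll":0},{"claw":1,"offset":[0,0,4],"roll":0},{"claw":1,"offset":[0,0,4],"roll":0}]'
```

```text
t: 15.38
ee_pos: [0.4699, -0.3009, 0.147]
eef_rot: [[0.994, 0.108, -0.002], [0.108, -0.994, 0.002], [-0.002, -0.002, -1.0]]
ft_force: [0.7, 0.4, -3.5]
opening: 0.0276
grip_force: 109.8
t: 15.8
ee_pos: [0.4707, -0.3015, 0.1442]
eef_rot: [[0.994, 0.108, -0.0], [0.108, -0.994, 0.0], [-0.0, -0.0, -1.0]]
ft_force: [-0.2, 0.7, -2.4]
opening: 0.0277
grip_force: 109.8
t: 16.22
ee_pos: [0.4708, -0.3016, 0.1406]
eef_rot: [[0.994, 0.108, 0.0], [0.108, -0.994, 0.0], [0.0, 0.0, -1.0]]
ft_force: [-0.1, -0.6, -1.3]
opening: 0.0275
grip_force: 110.3
```

```bash

python3 -m crank '[{"claw":1,"offset":[0,0,0.5],"roll":0},{"claw":1,"offset":[0,0,1],"roll":0},{"claw":1,"offset":[0,0,1],"roll":0},{"claw":1,"offset":[0,0,1],"roll":0}]' 30
python3 -m crank '[{"claw":0.6,"offset":[0,0,0],"roll":0},{"claw":0.4,"offset":[0,0,0],"roll":0},{"claw":0.2,"offset":[0,0,0],"roll":0},{"claw":0.2,"offset":[0,0,0],"roll":0},{"claw":0.2,"offset":[0,0,0],"roll":0}]'
python3 -m crank '[{"claw":0.2,"offset":[0,0,-20],"roll":0},{"claw":0.2,"offset":[0,0,-50],"roll":0},{"claw":0.2,"offset":[0,0,-80],"roll":0},{"claw":0.2,"offset":[0,0,-110],"roll":0},{"claw":0.2,"offset":[0,0,-140],"roll":0}]'
python3 -m crank '[{"claw":0.2,"offset":[0,-30,0],"roll":0},{"claw":0.2,"offset":[0,-70,0],"roll":0},{"claw":0.2,"offset":[0,-110,0],"roll":0},{"claw":0.2,"offset":[0,-140,0],"roll":0},{"claw":0.2,"offset":[0,-140,0],"roll":0}]'
python3 - <<'E'
from h import *
import cv2
s=robot.state();print(s['ee_pos'],s['t'])
a=[]
for c in ['side','top','wrist']:
  a.append(robot.read_camera(c))
  print(c,[(n,round(d['conf'],2),np.round(d['centre'],4).tolist()) for n in ['coaster','mallet','pin','dial_pointer','shut_mark'] for d in robot.landmark_of(c,n)])
o=np.hstack([cv2.resize(a[0][150:350,220:420],(400,400),interpolation=cv2.INTER_CUBIC),cv2.resize(a[2],(400,400))]);cv2.imwrite('pics/end.png',o[:,:,::-1])
E
```

```text
t: 16.55
ee_pos: [0.4709, -0.3017, 0.1405]
eef_rot: [[0.994, 0.108, 0.0], [0.108, -0.994, -0.0], [0.0, 0.0, -1.0]]
ft_force: [-1.9, 1.3, 5.2]
opening: 0.0277
grip_force: 110.8
t: 16.97
ee_pos: [0.4708, -0.3016, 0.1392]
eef_rot: [[0.994, 0.108, 0.0], [0.108, -0.994, -0.0], [0.0, 0.0, -1.0]]
ft_force: [0.2, 0.7, 0.3]
opening: 0.0684
grip_force: 0.0
t: 17.38
ee_pos: [0.4705, -0.3014, 0.2804]
eef_rot: [[0.994, 0.108, -0.0], [0.108, -0.994, 0.0], [-0.0, -0.0, -1.0]]
ft_force: [0.8, 0.5, -0.3]
opening: 0.0681
grip_force: 0.0
t: 17.8
ee_pos: [0.4542, -0.1577, 0.2789]
eef_rot: [[0.994, 0.112, -0.001], [0.112, -0.994, 0.003], [-0.001, -0.003, -1.0]]
ft_force: [0.0, -0.3, 0.1]
opening: 0.068
grip_force: 0.0
[ 0.45421234 -0.15765189  0.27889684] 17.8
side [('coaster', 0.51, [0.4648, -0.3008, -0.0022]), ('mallet', 0.95, [0.386, -0.1901, 0.0006]), ('mallet', 0.87, [0.4659, -0.3055, 0.0083]), ('mallet', 0.56, [0.3877, -0.5408, -0.0022]), ('pin', 0.42, [0.5341, -0.051, 0.0887]), ('dial_pointer', 0.97, [0.494, 0.0697, 0.1022]), ('shut_mark', 0.92, [0.4798, 0.0652, 0.0736]), ('shut_mark', 0.31, [0.7219, -0.1499, 0.0024])]
top [('coaster', 0.59, [0.4646, -0.3028, 0.0004]), ('mallet', 0.84, [0.3898, -0.5413, 0.0022]), ('mallet', 0.82, [0.3855, -0.1879, 0.0007]), ('mallet', 0.77, [0.4643, -0.3024, 0.0064]), ('pin', 0.74, [0.4623, -0.3025, 0.0005]), ('pin', 0.66, [0.5391, -0.0566, 0.0887]), ('pin', 0.33, [0.524, 0.0682, 0.092]), ('dial_pointer', 0.96, [0.4918, 0.0664, 0.1007]), ('shut_mark', 0.61, [0.4832, 0.0634, 0.069]), ('shut_mark', 0.23, [0.6645, -0.276, -0.0021])]
wrist [('mallet', 0.91, [0.4632, -0.3038, 0.0053]), ('mallet', 0.63, [0.3915, -0.191, 0.0019]), ('pin', 0.91, [0.5412, -0.0507, 0.087]), ('dial_pointer', 0.64, [0.4981, 0.0677, 0.1023]), ('shut_mark', 0.56, [0.4789, 0.0602, 0.0727])]
```

View pics/end.png

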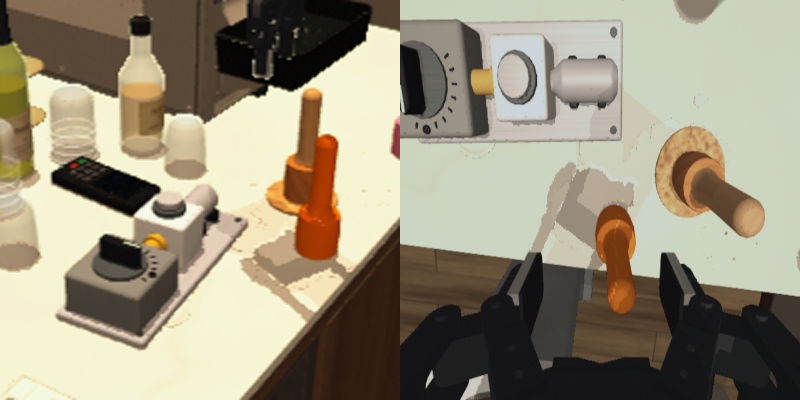

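The mallet stands upright on the coaster (right panel, 695,175). The pin's head is on the collar at z of about 0.088, the dial is at the stud, and the arm is clear of everything.

```bash
python3 -c "
from cell import robot
print(robot.hand_in())"
```

```text
the job is handed in; nothing more can be done
None
```

I handed the job in at about 18 s: the dial is at the stud, the pin's head is on the collar and the mallet is upright on its coaster, as the last pictures show, but the hand-in returned no verdict.

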